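# Hold the flask-support arm against its sprung stop

## Task

Hang the loose steel swing arm - the one with the hole in its widened end - by its eye over the upright pivot post of the mounting block, right down on its seat and lying flat. Then swing it against the sprung stop and hold the plunger about half way in with a steady push of about 10 N, never all the way in, so that a colleague can fit the wing nut: finish while still holding it there. Leave the spare arm and the beaker where they are.

Things in the scene. Friction and masses are not known exactly. Their poses are not given: they have to be found in the camera images.
- boss_centre (a point): Middle of the upright dark steel grip block (boss) on the swing arm to be fitted, 34 mm above the bar's underside. The boss is 30 mm long (arm x), 22 mm wide (arm y) and stands from 8 to 56 mm above the underside. Arm x points along the bar away from the eye, z up. The eye's axis is 85 mm away at -x, the plain end 75 mm away at +x.
- swinger: The swing arm, about 0.35 kg: a flat dark steel bar 30 mm wide and 8 mm thick, 182 mm long in all, one end widened to a 44 x 44 mm square with a hole (the eye). It lies flat on the bench. Origin at the bar's underside straight below boss_centre, same axes.
- eye (a point): Centre of the swing arm's eye, at the bar's underside: an 18 mm hole straight through the 44 x 44 x 8 mm widened end. Axes as the swing arm.
- post_seat (a point): Axis of the 12 mm upright pivot post, at the height of its seat, where the arm's underside comes to lie (20 mm above the bench). The post's tapered tip is 36 mm above this point. Block axes: z up; in the working position the arm points from the post along the block's -y; it is swung about the post towards the block's +x to meet the stop.
- mount: The fixed aluminium mounting block, base plate 170 x 205 x 12 mm; origin under the post, block axes. A black rest rail at seat height crosses under the arm 100 mm from the post (block y -100 mm, x -80 to +30 mm) and carries the arm flat as it swings. The grey stop housing takes block x 37 to 83 mm, y -153 to -117 mm, and is 46 mm high above the bench.
- nose (a point): Tip of the sprung plunger's round nose, moving with it, block axes. Fully out it lies 2.5 mm to +x and 135 mm to -y of the post axis, 4 mm above the seat. It faces the block's -x and is pushed in towards +x by the long side edge of the bar (15 mm from the bar's midline).
- plunger (a joint): Travel of the plunger in m: 0 fully out, 0.025 fully in. A plain spring of 0.8 N per mm, so half way (0.0125) is 10 N. Half way in, the bar stands square to the block: arm x along the block's -y.
- spare_centre (a point): A spare dark steel bar without any hole or widened end, 160 x 30 x 8 mm, with the same boss in its middle; this point is in the middle of the boss, 34 mm above the bench. Leave it alone.
- beaker_mid (a point): A small open glass beaker, 60 mm across and 60 mm tall, standing on the bench; this point is half-way up. Leave it alone.
Things that resemble listed ones, but are neither listed nor needed, are in the scene too. Leave any pink or red look-alike of the swinger alone.

How it is judged:
On the way:
1. the arm's eye is over the post, down on the seat, lying flat (horizontal distance between eye and post_seat below 0.006 m and z of eye in the frame of post_seat between -0.004 and 0.004 m and angle between eye's own z axis and vertical below 0.09 rad), for 0.2 s.
At the end, for the whole second after the job is handed in: For the last second the arm's eye is on the post (axes within 6 mm, underside within 4 mm of the seat, tilt under 0.09 rad), the fingers are on the arm and it is still (under 20 mm/s), pushing the plunger with 6 to 14 N, 7.5 to 17.5 mm in (all of step 1 and contact force between swinger and plunger between 6 and 14 N and value of joint plunger between 0.0075 and 0.0175 m and linear speed of swinger below 0.02 m/s and contact force between the fingers and swinger above 1 N); the arm keeps its last pose, push and grip.
It fails at once if the plunger is pushed all the way in (value of joint plunger above 0.0235 m).
It fails at once if the spare arm is moved more than 30 mm (distance of spare_centre from where it was at the start of the episode above 0.03 m).
It fails at once if the beaker is moved more than 30 mm or tipped (distance of beaker_mid from where it was at the start of the episode above 0.03 m or angle between beaker_mid's own z axis and vertical above 0.4 rad).
It also fails if it takes over 48 s, if anything falls off the work surface, if the arm or the gripper's body presses on something with over 40 N, if the wrist force passes 120 N, or if a joint passes its speed limit or range.

## Robot

A 6-joint arm with a two-finger parallel gripper is mounted at the origin on the work surface. World frame = base frame: x ahead of the robot, y to its left, z up, the work surface at z = 0. Lengths are in m, angles in rad, forces in N, time in s.
With the tool pointing down it reaches from about 0.2 to 0.875 m from the base axis. Payload 3.4 kg.
Tool frame: the origin (TCP) lies between the finger pads; the fingertips stand ctrl.tip_extent ahead of it and the grasp point (between the pads) lies 2 mm behind it (ctrl.tip_extent is the distance from the TCP to the fingertips, in m); z points along the fingers, y is the line along which they close (so a half turn about z gives the same grasp; the last joint's range is limited). The gripper opens to 94 mm and grips with 3 to 60 N. Pads are 16 mm wide; open, the fingers measure 119 mm over their backs; the gripper's body (75 mm by 177 mm) begins 78 mm behind the grasp point.
Start: joints at [-1.252, 0.276, 1.505, -0, 1.361, -0.121], TCP at [0.245, -0.52, 0.222] pointing down, gripper open.
Joint ranges: [-2.89, 2.89], [-0.75, 2.08], [0.22, 2.7], [-1.18, 4.32], [0.11, 2.71], [-2.7, 2.7]. Speed limits (rad/s): [2.57, 2.57, 3.14, 3.14, 3.14, 3.14].

## Interface

Orientations are given as a unit quaternion [x, y, z, w].
In Python, from rig import ctrl, cams, order gives the robot as it stands.
- The arm moves only by the tool servo_tool, never from a script. Its argument "targets" is a list of rows, each a list of 2 entries, a list of its own where there are three numbers: the shift along the world's x, y, z in units of 0.1 m (1.0 is 0.1 m), then the turn about the world's z in units of 90 degrees (1.0 is 90 degrees). In form: [[[x, y, z], roll], ...]. A call has 1 to 10 rows; each row shifts and turns the commanded pose from where the row before left it; what a row does not reach is not made up. A row lasts 1/8 s, in which the tool goes at most 62.5 mm and 10.7 degrees, less where a joint would pass 70% of its speed; a pose out of reach is approached as far as the arm can. A call with a number of a shift or a turn outside -1 to 1 is refused whole. A call with a gripper value outside its range is refused whole. "gripper" is the opening, from 0 (shut) to 1 (fully open), set as the call begins (left out, the last holds). The fingers move at their own pace and stop on an object; "newtons" is the grip in N (left out, the last holds). Time passes only in rows, so rows that do not move let the fingers close. It gives the time, the measured TCP pose, the force, the opening and the grip force at its end, in the units of the state.
- ctrl.get_obs(): the state, without advancing time (a new reading comes with each control period).
- cams.capture(name): name is "side" or "top"; returns the picture (420x560x3 uint8, red, green, blue); there is no depth.
- cams.calibration(name): a dict with "vfov" (degrees; the focal length in pixels is half the picture's height over the tangent of half this angle, whatever the lens; pixels are square), "cx", "cy" (the principal point, pixels), "R" (3x3) and "t" (3): a world point X has camera coordinates R X + t. Camera axes: x right, y down, z forward; pixel columns grow to the right and rows downward; lengths in m; the calibration is good to about 2 mm. A picture is of the moment at which its call begins. calibration takes no time and is no camera call.
- order.sign_off(): hands the job in; it is judged then, once.
The state is a dict: "time_s": time; "joint_pos": joint angles; "joint_vel": joint speeds; "tau": joint torques, N m; "tool_pos": TCP position; "ee_rot": TCP orientation; "wrist_force": force on the tool from outside, world axes, zero at the start; "moment": the same for the moment, N m; "width": opening from 0.0 (shut) to 1.0 (fully open); "grip_force": force on a finger pad.
Only numpy, scipy, OpenCV 4.12 (cv2) and the standard library are available. Lean on these libraries where they do the work, as an engineer would, in place of code of your own. Each camera call takes 0.05 s, during which the arm holds its last target. There are 200 camera calls.

## Working session

There is one attempt and no reset: what is moved stays moved. The work goes in short steps, Python scripts to look and compute and a tool call to move; the robot and the scene stay as the last step left them, time stands still between calls to the robot, and variables do not carry over. Pictures are saved under pics/ and viewed, at most 10 in all, crops included, and the job is handed in when it is done.

Besides the shell and the picture viewer there is one more tool, called after "Emit:" in YAML: its name, and indented under it one key for each argument. servo_tool: Moves the arm, as the interface text tells. Its arguments: {"type":"object","properties":{"targets":{"type":"array"},"gripper":{"type":"number"},"newtons":{"type":"number"}},"required":["targets"]}

```bash
mkdir -p pics; cat > h.py <<'E'
import numpy as np, cv2
from rig import ctrl, cams, order
def K(n):
    c=cams.calibration(n); f=210/np.tan(np.radians(c["vfov"]/2)); return f,c["cx"],c["cy"],np.array(c["R"]),np.array(c["t"])
def ray(n,u,v,z):
    f,cx,cy,R,t=K(n); o=-R.T@t; d=R.T@np.array([(u-cx)/f,(v-cy)/f,1]); return o+d*(z-o[2])/d[2]
def proj(n,X):
    f,cx,cy,R,t=K(n); p=R@np.array(X)+t; return p[:2]/p[2]*f+[cx,cy]
def tri(uva,uvb,a="top",b="side"):
    A=[];B=[]
    for n,(u,v) in ((a,uva),(b,uvb)):
        f,cx,cy,R,t=K(n); o=-R.T@t; d=R.T@np.array([(u-cx)/f,(v-cy)/f,1]); d/=np.linalg.norm(d); P=np.eye(3)-np.outer(d,d); A.append(P);B.append(P@o)
    return np.linalg.solve(sum(A),sum(B))
def shot(n,fn=None):
    im=cv2.cvtColor(cams.capture(n),cv2.COLOR_RGB2BGR)
    if fn: cv2.imwrite("pics/"+fn,im)
    return im
E
python3 - <<'E'
from h import *
for n in("top","side"):
    shot(n,n+"0.png"); f,cx,cy,R,t=K(n); print(n,f,cx,cy,-R.T@t,R.round(3).tolist())
print(ctrl.tip_extent, ctrl.get_obs())
E
```

```text
top 384.8046242056494 281.43176421795636 206.58398554943616 [ 0.36240598 -0.01910956  0.93723319] [[-0.026, -0.999, -0.034], [-0.993, 0.03, -0.11], [0.111, 0.031, -0.993]]
side 469.6224691253728 279.2778583648479 207.301778202189 [0.18355577 0.7501291  0.70592096] [[-0.942, -0.334, -0.018], [-0.197, 0.598, -0.777], [0.27, -0.728, -0.63]]
0.017 {'time_s': 0.1, 'joint_pos': array([-1.25203107e+00,  2.76502787e-01,  1.50599329e+00, -1.33901826e-06,
        1.36070235e+00, -1.21032006e-01]), 'joint_vel': array([ 0.00198685, -0.00234542, -0.0033    , -0.00020543, -0.001576  ,
       -0.0009319 ]), 'tau': array([ 8.72784876e-04, -4.05456376e+01, -2.37780172e+01,  7.01208157e-02,
        2.98803148e-02, -4.85232454e-05]), 'tool_pos': array([ 0.24463583, -0.51983186,  0.22171302]), 'ee_rot': array([ 9.75919221e-01,  2.18130764e-01, -7.99011420e-05, -7.98903516e-04]), 'wrist_force': array([ 0.23969464, -0.17562901, -0.08233472]), 'moment': array([ 0.00437087, -0.03621252, -0.01188171]), 'grip_force': 0.0, 'width': 0.9993348672086465}
```

View pics/top0.png

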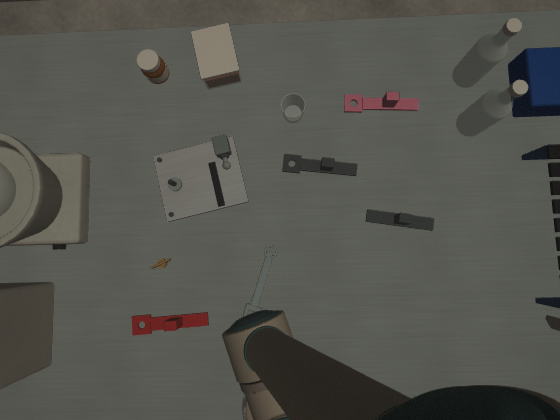

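View pics/side0.png

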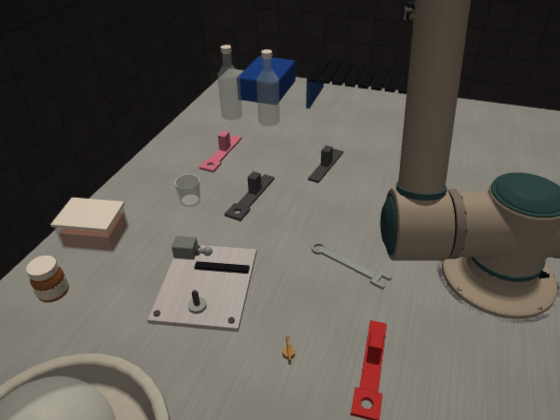

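Candidates in the top view:
- Dark bar at (320,165), with a widened end and hole at (292,163). This fits the swinger.
- Dark bar at (400,219), with no hole. This is the spare.
- Pink bar (380,103) and red bar (170,322). These are look-alikes to leave alone.

The post is at (174,184), the rail at (216,184), and the housing and nose at (222,146) and (226,163). I'll confirm with an enlarged crop.

```bash
python3 - <<'E'
from h import *
a=cv2.imread("pics/top0.png"); b=cv2.imread("pics/side0.png")
def crop(im,x,y,w,h,s): return cv2.resize(im[y:y+h,x:x+w],None,fx=s,fy=s,interpolation=cv2.INTER_CUBIC)
c1=crop(a,150,125,133,100,3); c2=crop(a,275,140,133,100,3)
c3=crop(b,145,235,133,100,3); c4=crop(b,200,155,133,100,3)
c=np.vstack([np.hstack([c1,c2]),np.hstack([c3,c4])]); c=cv2.convertScaleAbs(c,alpha=1.6,beta=10); cv2.imwrite("pics/crop.png",c)
for n,im,(x,y,w,h) in(("top",a,(278,145,90,38)),("side",b,(220,165,60,55))):
    g=cv2.cvtColor(im,cv2.COLOR_BGR2GRAY)[y:y+h,x:x+w]; m=(g<62).astype(np.uint8)
    cs,hi=cv2.findContours(m,cv2.RETR_CCOMP,cv2.CHAIN_APPROX_NONE)
    for k,q in enumerate(cs):
        A=cv2.contourArea(q)
        if A>8:
            r=cv2.minAreaRect(q); print(n,hi[0][k][3],A,np.array(r[0])+[x,y],r[1:],cv2.moments(q)["m10"]/A+x,cv2.moments(q)["m01"]/A+y)
E
```

```text
top -1 952.5 [319.27931213 165.64827728] ((73.91047668457031, 18.020870208740234), 4.763641834259033) 316.9182852143482 165.51548556430447
top 0 45.5 [291.25000191 163.25000191] ((7.77817440032959, 7.0710673332214355), 45.0) 291.3223443223443 163.3992673992674
side -1 49.5 [237.55779648 215.20734406] ((8.652729034423828, 24.67313003540039), 80.13418579101562) 237.34680134680136 215.37037037037038
side -1 18.0 [237. 209.] ((8.0, 4.0), 0.0) 236.83333333333334 209.12037037037038
side -1 258.0 [253.20344543 186.45862198] ((20.34614372253418, 38.948333740234375), 41.633541107177734) 255.70348837209303 186.59431524547804
```

View pics/crop.png

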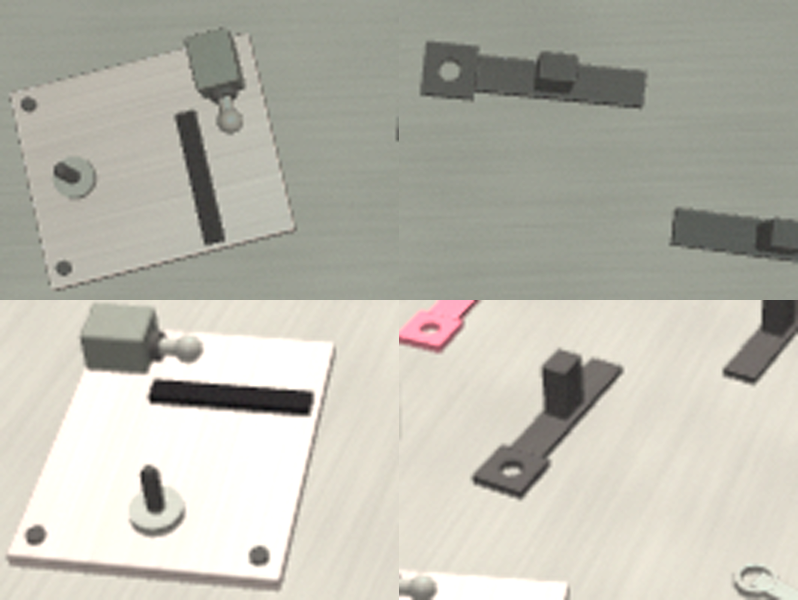

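The crop confirms it. The swinger, with its square eye, has its hole at top px (291.6,163.5) and its plain end at (357,169.7). The other dark bar has no hole. The post washer is at top (175,184.3) and side (197.3,304.7).

```bash
python3 - <<'E'
from h import *
T=lambda x,y,x0,y0,cx=0,cy=0:((x-cx+.5)/3+x0-.5,(y-cy+.5)/3+y0-.5)
et=(291.6,163.5); es=T(512,469,200,155,399,300)
print("eye",ray("top",*et,.004),ray("side",*es,.004),tri(et,es))
nt=T(645,89,275,140,399); e=ray("top",*nt,.006); E=ray("top",*et,.004)
ns=T(607,366,200,155,399,300); print("end",e,ray("side",*ns,.006)); d=e-E; print(np.linalg.norm(d[:2]),np.degrees(np.arctan2(d[1],d[0])))
print("boss by eye", E+(d/np.linalg.norm(d))*.085)
wt=T(75,178,150,125); ws=T(157,509,145,235,0,300); print("washer",ray("top",*wt,.02),ray("side",*ws,.02),tri(wt,ws))
pt=T(60,168,150,125); ps=T(148,467,145,235,0,300); print("tip",ray("top",*pt,.056),ray("side",*ps,.056),tri(pt,ps))
C=[ray("top",*T(*p,150,125),.012) for p in((10,93),(248,33),(295,228),(52,289))]
for i in range(4):
    v=C[(i+1)%4]-C[i]; print(np.linalg.norm(v),np.degrees(np.arctan2(v[1],v[0])))
print("nose",tri(T(230,121,150,125),T(190,348,145,235,0,300)))
D=[ray("side",*T(*p,145,235,0,300),.012) for p in((83,345),(334,345),(282,580),(10,556))]
for i in range(4):
    v=D[(i+1)%4]-D[i]; print(np.linalg.norm(v),np.degrees(np.arctan2(v[1],v[0])))
E
```

```text
eye [ 0.5731966  -0.01770666  0.004     ] [ 0.57407203 -0.01771955  0.004     ] [ 0.57356693 -0.01759164  0.0041358 ]
end [ 0.5528249  -0.17630775  0.006     ] [ 0.55092809 -0.16920534  0.006     ]
0.1599040678830596 -97.3193468224557
boss by eye [ 0.56236849 -0.10200744  0.00506305]
washer [0.52832163 0.26869533 0.02      ] [0.5274572  0.27410281 0.02      ] [0.52963861 0.27046642 0.01482456]
tip [0.53011575 0.26928595 0.056     ] [0.52946109 0.27198383 0.056     ] [0.53068493 0.27013961 0.05350592]
0.20348728771412983 -77.55613437037361
0.1677861179233787 -167.49522488205628
0.20350826192984137 102.45095960067675
0.16781129392690175 12.497605286298292
nose [0.57046718 0.14107847 0.02218007]
0.17800001880670654 -161.54408110347416
0.20072103190599783 102.8574768435511
0.16787754860718532 12.744902385081556
0.18326104084270567 -74.24188806969622
```

Emit:
servo_tool:
  targets:
    - [[0.317,0.418,-0.07],0.07]
    - [[0.317,0.418,-0.07],0.07]
    - [[0.317,0.418,-0.07],0.07]
    - [[0.317,0.418,-0.07],0.07]
    - [[0.317,0.418,-0.07],0.07]
    - [[0.317,0.418,-0.07],0.07]
    - [[0.317,0.418,-0.07],0.07]
    - [[0.317,0.418,-0.07],0.07]
    - [[0.317,0.418,-0.07],0.07]
    - [[0.317,0.418,-0.07],0.01]
  gripper: 1.0
  newtons: 40

```text
time_s: 1.35
tool_pos: [0.5625, -0.1008, 0.1519]
ee_rot: [0.75, 0.662, -0.0, -0.0]
wrist_force: [0.7, 0.3, -0.1]
width: 1.0
grip_force: 0.0
```

```bash
cat > st.py <<'E'
from h import *
from scipy.spatial.transform import Rotation as Ro
def st():
    o=ctrl.get_obs(); M=Ro.from_quat(o["ee_rot"]).as_matrix(); print("t",o["time_s"],"pos",o["tool_pos"].round(4),"yaw",np.degrees(np.arctan2(M[1,0],M[0,0])).round(2),"tz",M[:,2].round(3),"F",o["wrist_force"].round(2),"M",o["moment"].round(3),"w",round(o["width"]*94,1),o["grip_force"],"q6",o["joint_pos"][5].round(2)); return o
E
python3 -c "
from st import *
st()"
```

```text
t 1.35 pos [ 0.5625 -0.1008  0.1519] yaw 82.87 tz [-0. -0. -1.] F [ 0.68  0.34 -0.07] M [-0.016 -0.093 -0.029] w 94.0 0.0 q6 -0.17
```

Emit:
servo_tool:
  targets:
    - [[0,-0.01,-0.4],0]
    - [[0,0,-0.4],0]
    - [[0,0,-0.2],0]
    - [[0,0,-0.12],0]
    - [[0,0,0],0]

```text
time_s: 1.98
tool_pos: [0.5614, -0.1032, 0.0398]
ee_rot: [0.75, 0.661, -0.0, -0.001]
wrist_force: [0.1, 0.2, -0.6]
width: 1.0
grip_force: 0.0
```

Emit:
servo_tool:
  targets:
    - [[0,0,0],0]
    - [[0,0,0],0]
    - [[0,0,0],0]
    - [[0,0,0],0]
    - [[0,0,0],0]
    - [[0,0,0],0]
    - [[0,0,0],0]
    - [[0,0,0],0]
  gripper: 0
  newtons: 45

```text
time_s: 2.98
tool_pos: [0.5619, -0.1033, 0.0404]
ee_rot: [0.75, 0.661, 0.0, 0.0]
wrist_force: [0.4, 0.2, -0.2]
width: 0.23
grip_force: 45.0
```

```bash
python3 -c "
from st import *
st(); shot('top','top1.png')"
```

```text
t 2.975 pos [ 0.5619 -0.1033  0.0404] yaw 82.8 tz [ 0. -0. -1.] F [ 0.37  0.17 -0.18] M [-0.074 -0.101  0.038] w 21.6 44.98088836669922 q6 -0.18
```

Emit:
servo_tool:
  targets:
    - [[0,0,0.2],0]
    - [[0,0,0.3],0]
    - [[0,0,0.3],0]
    - [[-0.05,0.4,0],0.01]
    - [[-0.05,0.5,0],0.02]
    - [[-0.05,0.5,0],0.02]
    - [[-0.05,0.5,0],0.02]
    - [[-0.05,0.5,0],0.01]
    - [[-0.05,0.3,0],0]
    - [[-0.03,0.17,0],0]

```text
time_s: 4.28
tool_pos: [0.5277, 0.185, 0.1197]
ee_rot: [0.706, 0.708, -0.001, -0.0]
wrist_force: [0.8, -1.0, -3.2]
width: 0.232
grip_force: 45.0
```

Emit:
servo_tool:
  targets:
    - [[0,0,0],0]
    - [[0,0,0],0]
    - [[0,0,0],0]

```text
time_s: 4.65
tool_pos: [0.5291, 0.1824, 0.1204]
ee_rot: [0.708, 0.707, -0.0, 0.0]
wrist_force: [-0.7, 0.5, -3.7]
width: 0.231
grip_force: 45.0
```

```bash
python3 -c "
from st import *
st(); a=shot('top');b=shot('side')
f=lambda im,x,y:cv2.convertScaleAbs(cv2.resize(im[y:y+120,x:x+80],None,fx=5,fy=5,interpolation=cv2.INTER_CUBIC),alpha=1.5,beta=10)
cv2.imwrite('pics/c2.png',np.hstack([f(a,140,130),f(b,150,220)])); cv2.imwrite('pics/top2.png',a);cv2.imwrite('pics/side2.png',b)"
```

```text
t 4.65 pos [0.5291 0.1824 0.1204] yaw 89.91 tz [ 0.    -0.001 -1.   ] F [-0.67  0.54 -3.68] M [-0.07  -0.086 -0.013] w 21.7 44.979103803634644 q6 0.21
```

View pics/c2.png

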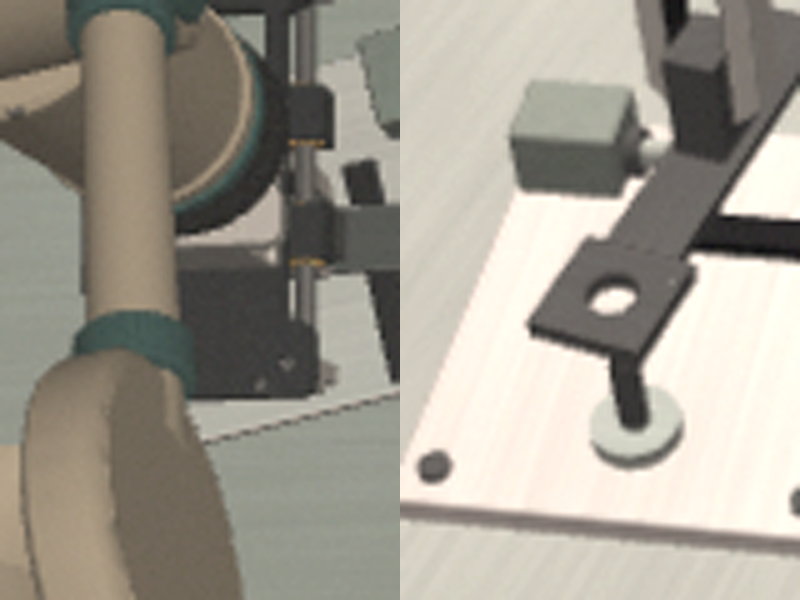

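The crop shows the arm held level above the post. The hole is at side px (192.0,278.8), and the post and washer are below it at about (196.7,304.4). The robot blocks the top view here.

```bash
python3 - <<'E'
from h import *
print(ray("side",192.0,278.8,.084), ray("side",196.7,304.4,.02))
b=cv2.imread("pics/side0.png")
g=cv2.cvtColor(b,cv2.COLOR_BGR2GRAY)[284:316,182:212]; np.set_printoptions(linewidth=250); print(g)
E
```

```text
[0.53046945 0.2697316  0.084     ] [0.52791428 0.2744225  0.02      ]
[[158 160 160 162 161 158 159 159 161 161 161 162 162 163 164 163 163 162 161 160 162 164 165 165 162 164 165 163 160 162]
 [160 160 160 162 160 159 160 159 161 160 162 163 162 162 163 161 163 161 159 161 162 163 165 163 162 164 164 161 160 162]
 [160 161 161 164 159 159 160 161 161 159 162 162 162 162 162 162 164 161 159 160 162 163 165 162 163 166 164 161 161 163]
 [159 160 162 161 158 159 158 161 160 161 162 162 163 163 163 162 163 160 159 160 163 165 163 162 164 166 161 159 162 162]
 [159 161 162 160 158 159 159 161 159 161 162 161 163 164 162 163 161 159 160 161 163 166 163 161 164 165 160 160 162 162]
 [159 162 163 158 159 159 160 160 160 162 159 152 150 152 159 163 160 158 160 162 164 165 160 161 165 164 160 160 162 162]
 [160 162 160 159 159 158 160 159 160 160 146  98  69  95 130 155 160 159 162 162 163 164 160 163 165 161 160 161 162 160]
 [161 162 159 158 158 159 161 160 162 154 108  60  60  58  61 109 155 159 161 163 164 161 161 162 164 160 160 162 162 160]
 [163 163 157 158 157 159 158 160 160 138  33 
[... 2206 characters left out ...]
 93 109 123 124 125 125 123 118 103  86  59  61  75 118 158 156 155 157 157 159 160]
 [155 158 158 158 158 159 154 129  77  64  63  74  79  90  87  72  61  60  61  62  81 119 159 157 155 155 158 158 160 160]
 [157 159 157 158 158 159 160 157 132  99  79  65  60  61  62  61  61  69  78  98 129 158 159 156 154 157 158 157 159 160]
 [158 158 158 159 158 158 160 160 156 151 130 101  89  82  83  91  95 109 130 157 158 159 158 156 156 157 157 159 161 159]
 [157 158 158 159 159 159 161 159 157 155 156 156 153 139 143 157 158 158 157 157 158 159 158 156 156 158 158 160 159 159]
 [159 158 158 158 159 158 160 158 157 156 155 157 158 157 158 159 159 158 157 157 158 159 156 155 156 158 158 160 160 160]]
```

Emit:
servo_tool:
  targets:
    - [[-0.01,0.01,-0.1],0]
    - [[0,0,-0.1],0]
    - [[0,0,-0.05],0]
    - [[0,0,-0.03],0]
    - [[0,0,0],0]

```text
time_s: 5.38
tool_pos: [0.5277, 0.1847, 0.0922]
ee_rot: [0.707, 0.707, -0.0, -0.0]
wrist_force: [-0.3, 1.6, -3.3]
width: 0.229
grip_force: 45.0
```

```bash
python3 -c "
from st import *
st(); b=shot('side')
f=lambda im,x,y:cv2.convertScaleAbs(cv2.resize(im[y:y+60,x:x+80],None,fx=8,fy=8,interpolation=cv2.INTER_CUBIC),alpha=1.5,beta=10)
cv2.imwrite('pics/c3.png',f(b,155,260))"
```

```text
t 5.375 pos [0.5277 0.1847 0.0922] yaw 90.0 tz [-0. -0. -1.] F [-0.35  1.61 -3.27] M [-0.102 -0.093  0.047] w 21.5 44.97913956642151 q6 0.21
```

View pics/c3.png

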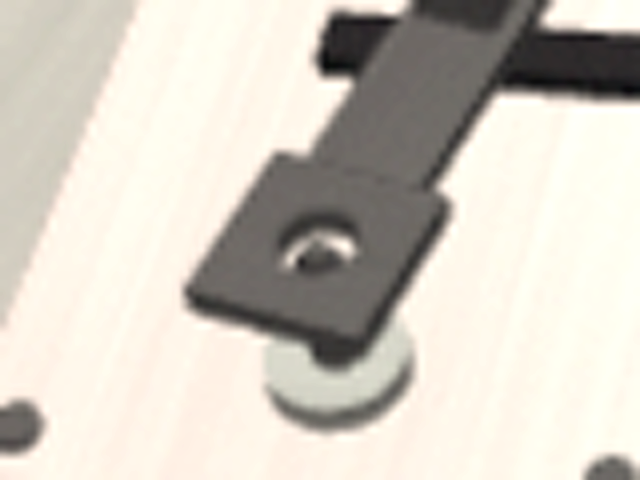

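The post tip shows inside the hole at crop (318,258), against an expected (319,255). It has entered and is well centred, so I'll lower it.

Emit:
servo_tool:
  targets:
    - [[0,0,-0.06],0]
    - [[0,0,-0.06],0]
    - [[0,0,-0.06],0]
    - [[0,0,-0.06],0]
    - [[0,0,-0.04],0]
    - [[0,0,-0.02],0]
    - [[0,0,0],0]

```text
time_s: 6.3
tool_pos: [0.5278, 0.1847, 0.0624]
ee_rot: [0.707, 0.707, -0.0, -0.0]
wrist_force: [-0.0, 1.3, -2.8]
width: 0.229
grip_force: 45.0
```

```bash
python3 -c "
from st import *
st()"
```

```text
t 6.3 pos [0.5278 0.1847 0.0624] yaw 90.0 tz [-0. -0. -1.] F [-0.02  1.3  -2.8 ] M [-0.132 -0.067  0.047] w 21.6 44.97917175292969 q6 0.21
```

Emit:
servo_tool:
  targets:
    - [[0,0,-0.01],0]
    - [[0,0,-0.01],0]
    - [[0,0,-0.005],0]
    - [[0,0,0],0]

```text
time_s: 6.8
tool_pos: [0.5279, 0.1847, 0.0604]
ee_rot: [0.707, 0.707, 0.0, 0.0]
wrist_force: [-1.0, 0.6, 1.3]
width: 0.23
grip_force: 45.0
```

```bash
python3 -c "
from st import *
st(); b=shot('side')
f=lambda im,x,y:cv2.convertScaleAbs(cv2.resize(im[y:y+105,x:x+140],None,fx=5,fy=5,interpolation=cv2.INTER_CUBIC),alpha=1.5,beta=10)
cv2.imwrite('pics/c4.png',f(b,145,215))"
```

```text
t 6.8 pos [0.5279 0.1847 0.0604] yaw 90.0 tz [ 0.  0. -1.] F [-0.98  0.64  1.31] M [-0.083  0.098  0.01 ] w 21.6 44.98088479042053 q6 0.21
```

View pics/c4.png

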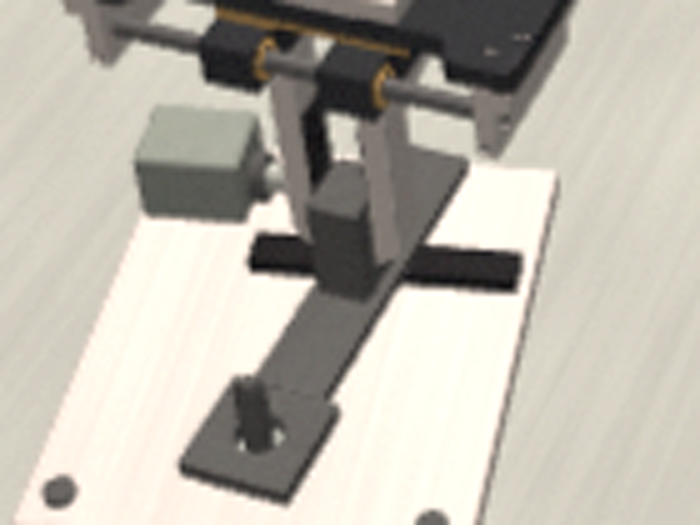

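Seated: Fz changed from -2.8 to +1.3 N, and the crop shows the post standing through the eye at (260,430) with the bar flat on the rail. Next I'll swing it about the post, starting with about 6° to just short of the nose.

Emit:
servo_tool:
  targets:
    - [[0.023,0.0,0],0.0167]
    - [[0.023,0.001,0],0.0167]
    - [[0.023,0.001,0],0.0167]
    - [[0.022,0.002,0],0.0167]
    - [[0,0,0],0]
    - [[0,0,0],0]

```text
time_s: 7.6
tool_pos: [0.5364, 0.185, 0.0604]
ee_rot: [0.669, 0.744, -0.0, -0.0]
wrist_force: [-3.4, -1.4, 5.7]
width: 0.229
grip_force: 45.0
```

```bash
cat >> st.py <<'E'
def push():
    o=st(); b=np.radians(12.5); bx=np.array([np.cos(b),np.sin(b),0]); F=o["wrist_force"]
    print("Fbx",F@bx,"N_est",-(0.085*(F@bx))/.135, "with Mz",-(0.085*(F@bx)),o["moment"][2])
E
python3 -c "
from st import *
push()"
```

```text
t 7.6 pos [0.5364 0.185  0.0604] yaw 96.09 tz [-0.001 -0.    -1.   ] F [-3.37 -1.41  5.66] M [-0.082  0.651  0.111] w 21.5 44.98964309692383 q6 0.1
Fbx -3.5902112693861365 N_est 2.260503391835716 with Mz 0.30516795789782164 0.11083143605024232
```

Emit:
servo_tool:
  targets:
    - [[0,0,0.004],0]
    - [[0.015,0.002,0],0.011]
    - [[0.015,0.002,0],0.011]
    - [[0.015,0.002,0],0.011]
    - [[0,0,0],0]
    - [[0,0,0],0]

```text
time_s: 8.35
tool_pos: [0.541, 0.1855, 0.0604]
ee_rot: [0.649, 0.76, -0.0, -0.0]
wrist_force: [-3.7, -1.5, 4.5]
width: 0.23
grip_force: 45.0
```

```bash
python3 -c "
from st import *
push()"
```

```text
t 8.35 pos [0.541  0.1855 0.0604] yaw 99.01 tz [-0.001 -0.    -1.   ] F [-3.74 -1.53  4.48] M [-0.2    0.787 -0.038] w 21.6 44.98173952102661 q6 0.05
Fbx -3.9877661531671267 N_est 2.510815726068191 with Mz 0.3389601230192058 -0.03757447778558307
```

Emit:
servo_tool:
  targets:
    - [[0,0,0.003],0]
    - [[0.013,0.002,0],0.0097]
    - [[0.013,0.002,0],0.0097]
    - [[0.013,0.003,0],0.0097]
    - [[0.013,0.003,0],0.0097]
    - [[0,0,0],0]
    - [[0,0,0],0]
    - [[0,0,0],0]

```text
time_s: 9.35
tool_pos: [0.5446, 0.1857, 0.0604]
ee_rot: [0.626, 0.78, -0.002, -0.001]
wrist_force: [-6.5, -3.7, 5.6]
width: 0.229
grip_force: 45.0
```

```bash
python3 -c "
from st import *
push(); shot('top','top5.png'); b=shot('side','side5.png')
cv2.imwrite('pics/c5.png',cv2.convertScaleAbs(cv2.resize(b[215:320,145:285],None,fx=5.6,fy=5.6,interpolation=cv2.INTER_CUBIC),alpha=1.5,beta=10))"
```

```text
t 9.35 pos [0.5446 0.1857 0.0604] yaw 102.46 tz [-0.004 -0.002 -1.   ] F [-6.49 -3.73  5.64] M [-0.584  1.317 -0.413] w 21.5 45.03807485103607 q6 -0.01
Fbx -7.147955656053787 N_est 4.500564672330162 with Mz 0.6075762307645719 -0.4125668181595985
```

View pics/c5.png

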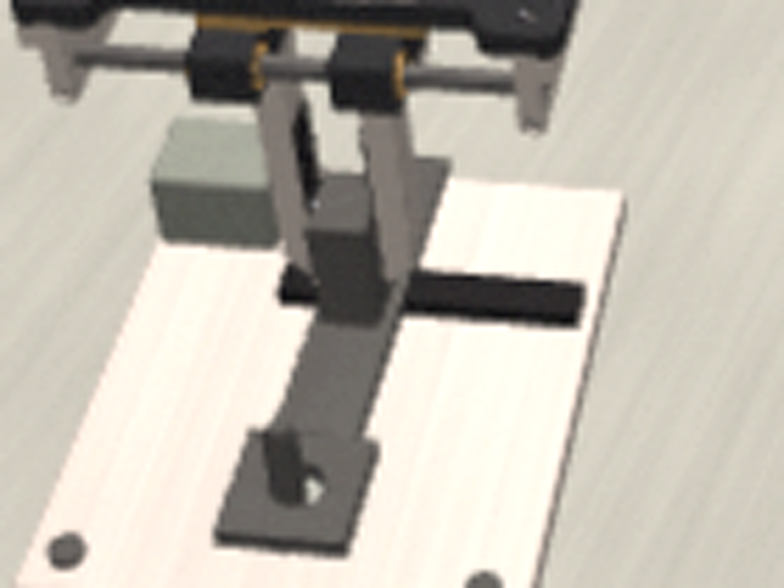

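The eye sits on the post with the bar flat, and some slack shows on the block's -x side of the hole. By force and geometry the plunger is about 9–10 mm in, so I'll push slightly more.

Emit:
servo_tool:
  targets:
    - [[0.01,0.002,0.002],0]
    - [[0.01,0.002,0],0]
    - [[0,0,0],0]
    - [[0,0,0],0]
    - [[0,0,0],0]

```text
time_s: 10.07
tool_pos: [0.5449, 0.1857, 0.0605]
ee_rot: [0.626, 0.78, -0.003, -0.002]
wrist_force: [-9.1, -4.8, 8.1]
width: 0.233
grip_force: 45.0
```

```bash
python3 - <<'E'
from st import *
push(); b=shot('side','side6.png')
g=cv2.cvtColor(b,cv2.COLOR_BGR2GRAY).astype(float)
# -x edge of bar (dark->light, left to right) for rows near far end and between rail and eye, top surface z~.028 (side face visible below -> underside z .02)
post=np.array([.5285,.271]); a=np.radians(12.5); bx=np.array([np.cos(a),np.sin(a)]); by=np.array([-np.sin(a),np.cos(a)])
def edge(v,u0,u1):
    r=g[v,u0:u1]; d=np.diff(r); k=d.argmax(); d3=d[max(k-1,0):k+2]; return u0+max(k-1,0)+.5+(d3*np.arange(len(d3))).sum()/d3.sum(), d[k]
for v in list(range(246,263,2))+list(range(273,291,3)):
    u0=int(225-(v-246)*.63)-10; u,s=edge(v,u0,u0+22)
    p=ray("side",u,v,.02)[:2]-post; print(v,round(u,1),s,"block x,y mm",(p@bx*1e3).round(1),(p@by*1e3).round(1))
for v in range(262,273,2):
    u,s=edge(v,235,262); p=ray("side",u,v,.02)[:2]-post; print("rail end",v,round(u,1),s,(p@bx*1e3).round(1),(p@by*1e3).round(1))
E
```

```text
t 10.075 pos [0.5449 0.1857 0.0605] yaw 102.47 tz [-0.008 -0.003 -1.   ] F [-9.1 -4.8  8.1] M [-0.684  1.905 -0.376] w 21.9 45.02317249774933 q6 -0.01
Fbx -9.927840148646922 N_est 6.250862315814729 with Mz 0.8438664126349884 -0.3764803650103146
246 224.6 58.0 block x,y mm -18.2 -155.5
248 224.1 58.0 block x,y mm -18.6 -149.4
250 223.1 68.0 block x,y mm -17.8 -143.3
252 222.6 74.0 block x,y mm -17.9 -137.3
254 222.0 57.0 block x,y mm -18.1 -131.4
256 221.2 77.0 block x,y mm -17.7 -125.5
258 220.6 73.0 block x,y mm -17.7 -119.7
260 220.0 58.0 block x,y mm -17.8 -113.9
262 219.3 73.0 block x,y mm -17.6 -108.2
273 215.7 69.0 block x,y mm -17.1 -77.7
276 215.0 60.0 block x,y mm -17.5 -69.7
279 214.2 58.0 block x,y mm -17.8 -61.8
282 212.7 57.0 block x,y mm -16.7 -53.8
285 193.5 3.0 block x,y mm 18.6 -42.3
288 188.5 1.0 block x,y mm 26.2 -33.8
rail end 262 255.0 37.0 -89.9 -115.8
rail end 264 247.9 38.0 -76.5 -108.8
rail end 266 249.0 72.0 -79.7 -103.5
rail end 268 248.8 73.0 -80.3 -98.0
rail end 270 248.4 75.0 -80.3 -92.6
rail end 272 247.9 73.0 -80.2 -87.1
```

The image edges, checked against the rail end (-80.2 mm measured, -80 given), put the bar's midline at block x ≈ -2.75 mm. That means the plunger is about 9.8 mm in (7.8 N), with some friction. I'll ease the down-load and push about 2–3 mm further.

Emit:
servo_tool:
  targets:
    - [[0,0,0.005],0]
    - [[0.01,0.002,0],0.004]
    - [[0.01,0.002,0],0.004]
    - [[0.01,0.002,0],0.003]
    - [[0,0,0],0]
    - [[0,0,0],0]
    - [[0,0,0],0]

```text
time_s: 11.0
tool_pos: [0.5466, 0.1858, 0.0605]
ee_rot: [0.619, 0.785, -0.005, -0.003]
wrist_force: [-11.0, -5.6, 7.5]
width: 0.233
grip_force: 45.0
```

```bash
cat > edge.py <<'E'
from st import *
push(); b=shot('side')
g=cv2.cvtColor(b,cv2.COLOR_BGR2GRAY).astype(float)
post=np.array([.5285,.271]); a=np.radians(12.5); bx=np.array([np.cos(a),np.sin(a)]); by=np.array([-np.sin(a),np.cos(a)])
def edge(v,u0,u1):
    d=np.diff(g[v,u0:u1]); k=max(d.argmax(),1); d3=d[k-1:k+2]; return u0+k-.5+(d3*np.arange(len(d3))).sum()/d3.sum()
P=[]
for v in list(range(246,263))+list(range(274,282)):
    u0=int(225-(v-246)*.34)-10; u=edge(v,u0,u0+20); p=ray("side",u,v,.02)[:2]-post; P.append((p@by*1e3,p@bx*1e3))
P=np.array(P); c=np.polyfit(P[:,0],P[:,1],1); r=P[:,1]-np.polyval(c,P[:,0]); P=P[abs(r)<1]; c=np.polyfit(P[:,0],P[:,1],1)
x=np.polyval(c,-135); print("n",len(P),"edge x@-135",x,"slope deg",np.degrees(c[0]),"@0",np.polyval(c,0),"travel mm",x+.2+30-2.5)
E
python3 edge.py
```

```text
t 11.0 pos [0.5466 0.1858 0.0605] yaw 103.46 tz [-0.011 -0.003 -1.   ] F [-10.98  -5.58   7.47] M [-0.856  2.154 -0.404] w 21.9 45.04429042339325 q6 -0.03
Fbx -11.927068432899224 N_est 7.509635679973585 with Mz 1.013800816796434 -0.4043640494636068
n 25 edge x@-135 -15.634293655110003 slope deg -0.2583495750714723 @0 -16.24301550043694 travel mm 12.065706344889996
```

Emit:
servo_tool:
  targets:
    - [[0,0,0],0]
    - [[0,0,0],0]
    - [[0,0,0],0]
    - [[0,0,0],0]
    - [[0,0,0],0]
    - [[0,0,0],0]
    - [[0,0,0],0]
    - [[0,0,0],0]

```text
time_s: 12.05
tool_pos: [0.5466, 0.1858, 0.0605]
ee_rot: [0.619, 0.785, -0.005, -0.003]
wrist_force: [-10.6, -5.1, 7.5]
width: 0.23
grip_force: 45.0
```

```bash
python3 -c "
import edge
from rig import order
print(order.sign_off())"
```

```text
t 12.05 pos [0.5466 0.1858 0.0605] yaw 103.46 tz [-0.011 -0.003 -1.   ] F [-10.64  -5.12   7.48] M [-0.83   2.177 -0.403] w 21.6 45.04430115222931 q6 -0.03
Fbx -11.498734071670857 N_est 7.239943674755724 with Mz 0.9773923960920229 -0.4028100118708907
n 25 edge x@-135 -15.635054473302674 slope deg -0.27793473259420703 @0 -16.289922758874226 travel mm 12.064945526697326
the job is handed in; nothing more can be done
None
```

I handed the job in with the swing arm seated flat on the post and still gripped, holding the plunger about 12 mm in (roughly 10 N, estimated from the side camera and wrist forces); no verdict came back.

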